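# Start the two chilling timers

### The arm

A 7-joint arm with a two-finger parallel gripper is mounted at the origin on the work surface. World frame = base frame: x ahead of the robot, y to its left, z up, the work surface at z = 0. Lengths are in m, angles in rad, forces in N, time in s.
With the tool pointing down it reaches from about 0.4 to 0.85 m from the base axis. Payload 10.4 kg.
Tool frame: the origin (TCP) lies between the finger pads; the fingertips stand 22 mm ahead of it and the grasp point (between the pads) lies 3 mm ahead of it; z points along the fingers, y is the line along which they close (so a half turn about z gives the same grasp; the last joint's range is limited). The gripper opens to 85 mm and grips with 20 to 120 N. Pads are 22 mm wide; open, the fingers measure 114 mm over their backs; the gripper's body (76 mm by 85 mm) begins 54 mm behind the grasp point. The pads swing forward as they close: fully open they stand 13 mm farther back than shut.
Start: joints at [-1.163, 0.332, -0.065, 1.46, 0.022, 1.35, -0.088], TCP at [0.261, 0.568, 0.253] pointing down, gripper open.
Joint ranges: [-2.6, 2.6], [-0.5, 2.12], [-1.47, 1.34], [0.16, 2.42], [-1.27, 4.41], [0.06, 2.06], [-2.6, 2.6]. Speed limits (rad/s): [2.22, 2.22, 2.79, 2.79, 3.14, 3.14, 3.14].

### API

Orientations are given as a unit quaternion [x, y, z, w].
In Python, from workcell import manip, camera, ticket, boxes_of, outline_of gives the robot as it stands.
- The arm moves only by the tool carry_out, never from a script. Its argument "deltas" is a list of rows, each a list of 5 numbers: the shift along the tool's x, y, z as a fraction of full scale, then the turn about the tool's z as a fraction of full scale, then the opening, from -1 (shut) to 1 (fully open), so that 0 is half open. In form: [[tx, ty, tz, spin, gripper], ...]. A call has 1 to 20 rows; each row is the pose to reach, as a shift and turn from the pose commanded when the call began, along the tool's axes at that moment; what a row does not reach only later rows make up. Full scale, the value 1, is 150 mm for a shift and 30 degrees for a turn. A row lasts 1/8 s, in which the tool goes at most 62.5 mm and 10.7 degrees, less where a joint would pass 70% of its speed; a pose out of reach is approached as far as the arm can. A call with a number of a shift or a turn outside -1 to 1 is refused whole. A call with a gripper value outside its range is refused whole. The fingers move at their own pace and stop on an object; "force" is the grip in N (left out, the last holds). Time passes only in rows, so rows that repeat a pose let the fingers close. It gives the time, the measured TCP pose, the force, the opening and the grip force at its end, in the units of the state.
- manip.get_obs(): the state, without advancing time (a new reading comes with each control period).
- camera(name): name is "side" or "top" or "wrist"; returns a dict with "img" (400x640x3 uint8, red, green, blue), "depth" (400x640 float32, m along the optical axis (not along the pixel's ray), 0 where there is no reading), "vertical_fov" (degrees; the focal length in pixels is half the picture's height over the tangent of half this angle, whatever the lens; pixels are square), "cx", "cy" (the principal point, pixels), "R" (3x3) and "t" (3): a world point X has camera coordinates R X + t. Camera axes: x right, y down, z forward; pixel columns grow to the right and rows downward; lengths in m; the calibration is good to about 2 mm. The wrist camera is an equidistant fisheye: a pixel r from the principal point sees the ray r / f radians off the axis. A picture is of the moment at which its call begins.
- ticket.hand_in(): hands the job in; it is judged then, once.
Trained networks look in a picture, given as the dict that the camera call returned (one of the last four; its "shot" number tells which), for a name from the list of things; names that differ only in an ending like _2 or _b are one class to them, and where a whole thing is asked for, a point or a joint stands for the part that bears it (a point fixed in the world has none). Each returns a list of dicts, best first, with "conf" (0 to 1); they miss things now and then, are a little off and sometimes report something else, mostly with a low value. They report only what shows in the picture. A call takes as long as a camera call. They do not tell look-alikes from the thing itself.
- boxes_of(query, picture): "position" ([x, y, z] in m, in world coordinates, good to about 4 mm: the middle of the surface that is visible of it).
- outline_of(query, picture): "region" (400x640 bool, what is visible of it).
The state is a dict: "clock": time; "joint_pos": joint angles; "joint_velocities": joint speeds; "tau": joint torques, N m; "position": TCP position; "ee_rot": TCP orientation; "ft_force": force on the tool from outside, world axes, zero at the start; "torque": the same for the moment, N m; "grip_width": opening from 0.0 (shut) to 1.0 (fully open); "grasp_force": force on a finger pad.
Only numpy, scipy, OpenCV 4.12 (cv2) and the standard library are available. Lean on these libraries where they do the work, as an engineer would, in place of code of your own. Each camera call takes 0.05 s, during which the arm holds its last target. There are 200 camera calls.

### The job

Two trays of salmon bites have gone into the fridge, so start their timers: with your fingertips, gently press the red timer's cap all the way down, where it stays, and then the green timer's cap. Do not pick up, tip or slide the timers, do not touch the yellow timer, the sauce bottles or the bowl, and finish with your hand clear.

Things in the scene. Friction and masses are not known exactly. Their poses are not given: they have to be found in the camera images.
- timer_red: red kitchen timer: a loose upright white puck, 74 mm across and 26 mm high (about 250 g, rubber foot, standing on the counter), with a round red push cap 40 mm across in the centre of its top, standing 13 mm proud of the puck (top 39 mm above the counter) while up and 5 mm proud when fully down. Origin: centre of the underside, z up.
- cap_red (a joint): how far the red timer's cap is pushed down, in m: 0 = up (as at the start), 0.008 = fully down on its stop. About 3 N moves it straight down; it has no spring and stays where it is left.
- top_red (a point): centre of the top face of the red timer's cap (40 mm across, level); moves down with the cap.
- timer_green: green kitchen timer: a loose upright white puck, 74 mm across and 26 mm high (about 250 g, rubber foot, standing on the counter), with a round green push cap 40 mm across in the centre of its top, standing 13 mm proud of the puck (top 39 mm above the counter) while up and 5 mm proud when fully down. Origin: centre of the underside, z up.
- cap_green (a joint): how far the green timer's cap is pushed down, in m: 0 = up (as at the start), 0.008 = fully down on its stop. About 3 N moves it straight down; it has no spring and stays where it is left.
- top_green (a point): centre of the top face of the green timer's cap (40 mm across, level); moves down with the cap.
- timer_yellow: yellow kitchen timer: a loose upright white puck, 74 mm across and 26 mm high (about 250 g, rubber foot, standing on the counter), with a round yellow push cap 40 mm across in the centre of its top, standing 13 mm proud of the puck (top 39 mm above the counter) while up and 5 mm proud when fully down. Origin: centre of the underside, z up. To be left alone.
- cap_yellow (a joint): how far the yellow timer's cap is pushed down, in m: 0 = up (as at the start), 0.008 = fully down on its stop. About 3 N moves it straight down; it has no spring and stays where it is left.
- top_yellow (a point): centre of the top face of the yellow timer's cap (40 mm across, level); moves down with the cap.
- bottle_black: loose dark sauce bottle with a black cap and a paper label, 50 mm across, 105 mm high, upright. Origin: centre of the underside. To be left alone.
- bottle_orange: loose dark sauce bottle with an orange cap and a paper label, 50 mm across, 105 mm high, upright. Origin: centre of the underside. To be left alone.
- sauce_bowl: loose empty aluminium sauce bowl, 84 mm across the rim, 45 mm high. Origin: centre of the underside. To be left alone.
Things that resemble listed ones, but are neither listed nor needed, are in the scene too. What is shaped like the timer_red but blue or pink is not meant.

How it is judged:
On the way, in this order (a step that is already met when the one before it is completed fails the run):
1. the fingers press the red timer's cap down (value of joint cap_red above 0.006 m and contact force between the fingers and timer_red above 0.2 N).
2. the fingers press the green timer's cap down (value of joint cap_green above 0.006 m and contact force between the fingers and timer_green above 0.2 N).
At the end, for the whole second after the job is handed in: The red and the green caps are both at least 6 of their 8 mm down and the yellow cap is up (less than 1.5 mm down); the red and green timers stand upright at rest within 15 mm of where they started, and the yellow timer, both bottles and the bowl within 8 mm (value of joint each of cap_red, cap_green above 0.006 m and value of joint cap_yellow below 0.0015 m and distance of each of timer_red, timer_green from where it was at the start of the episode below 0.015 m and angle between each of timer_red, timer_green's own z axis and vertical below 0.05 rad and linear speed of each of timer_red, timer_green, timer_yellow, bottle_black, bottle_orange, sauce_bowl below 0.02 m/s and distance of each of timer_yellow, bottle_black, bottle_orange, sauce_bowl from where it was at the start of the episode below 0.008 m); the robot touches nothing.
It fails at once if the yellow timer, a bottle or the bowl is touched (contact force between any of the fingers, the arm and timer_yellow above 0.5 N or contact force between any of the fingers, the arm and bottle_black above 0.5 N or contact force between any of the fingers, the arm and bottle_orange above 0.5 N or contact force between any of the fingers, the arm and sauce_bowl above 0.5 N).
It fails at once if the yellow timer, a bottle or the bowl moves more than 8 mm, or the yellow cap is pressed (distance of any of timer_yellow, bottle_black, bottle_orange, sauce_bowl from where it was at the start of the episode above 0.008 m or value of joint cap_yellow above 0.0015 m).
It fails at once if the red or green timer is lifted or tipped (height (world z) of any of timer_red, timer_green above 0.006 m or angle between any of timer_red, timer_green's own z axis and vertical above 0.15 rad).
It fails at once if the red or green timer is pushed more than 15 mm along the counter (distance of any of timer_red, timer_green from where it was at the start of the episode above 0.015 m).
It fails at once if the red or green timer is pressed harder than 30 N (contact force between the fingers and timer_red above 30 N or contact force between the fingers and timer_green above 30 N).
It also fails if it takes over 51 s, if anything falls off the work surface, if the arm or the gripper's body presses on something with over 40 N, if the wrist force passes 120 N, or if a joint passes its speed limit or range.

## Working session

There is one attempt and no reset: what is moved stays moved. The work goes in short steps, Python scripts to look and compute and a tool call to move; the robot and the scene stay as the last step left them, time stands still between calls to the robot, and variables do not carry over. Pictures are saved under pics/ and viewed, at most 10 in all, crops included, and the job is handed in when it is done.

Besides the shell and the picture viewer there is one more tool, called after ">>>" as name([rows], argument=value, ...), one row to a line, values as JSON. carry_out: Moves the arm, as the interface text tells. Its arguments: {"type":"object","properties":{"deltas":{"type":"array","items":{"type":"array","items":{"type":"number"}}},"force":{"type":"number"}},"required":["deltas"]}

```bash
mkdir -p pics; python3 - <<'E'
from workcell import manip, camera, boxes_of
import cv2,numpy as np
o=manip.get_obs();print(o['clock'],o['position'],o['ee_rot'],o['grip_width'],o['ft_force'])
for n in ['top','side']:
    p=camera(n);cv2.imwrite(f'pics/{n}0.png',p['img'][:,:,::-1])
    for q in ['timer_red','timer_green','timer_yellow','bottle_black','bottle_orange','sauce_bowl']:
        for d in boxes_of(q,p):
            X=np.array(d['position']);c=p['R']@X+p['t'];f=200/np.tan(np.radians(p['vertical_fov']/2))
            u=f*c[:2]/c[2]+[p['cx'],p['cy']]
            print(n,q,round(d['conf'],2),np.round(X,3),u.round(), p['img'][int(np.clip(u[1],0,399)),int(np.clip(u[0],0,639))])
E
```

```text
0.0 [0.26084914 0.56759148 0.25252378] [ 2.13732083e-01  9.76892067e-01 -6.87846298e-04 -1.13248615e-04] 1.001787568692493 [-0.43271016 -0.38189551 -0.46534978]
top timer_red 0.7 [0.522 0.245 0.025] [237. 245.] [134  34  33]
top timer_red 0.62 [0.527 0.126 0.028] [284. 235.] [135  37  34]
top timer_red 0.58 [0.522 0.369 0.027] [187. 253.] [134  32  31]
top timer_green 0.65 [ 0.453 -0.049  0.027] [359. 254.] [ 40 108  53]
top timer_yellow 0.9 [ 0.468 -0.208  0.022] [420. 238.] [134 137  28]
top bottle_black 0.6 [0.667 0.282 0.073] [212. 186.] [22 21 22]
top sauce_bowl 0.86 [ 0.691 -0.048  0.02 ] [342. 164.] [108 111 126]
side timer_red 0.91 [0.514 0.356 0.026] [225. 144.] [59 28  8]
side timer_red 0.72 [0.524 0.116 0.028] [278. 189.] [75  8  8]
side timer_red 0.67 [0.517 0.238 0.028] [249. 165.] [79  6  8]
side timer_green 0.59 [ 0.444 -0.063  0.029] [296. 247.] [11 55 14]
side timer_yellow 0.84 [ 0.464 -0.218  0.025] [347. 288.] [171 158  10]
side bottle_black 0.55 [0.67  0.272 0.055] [287. 127.] [7 8 8]
side bottle_orange 0.84 [ 0.665 -0.235  0.066] [419. 235.] [16  8  8]
side sauce_bowl 0.88 [ 0.7   -0.033  0.028] [368. 190.] [128 128 126]
```

View pics/top0.png

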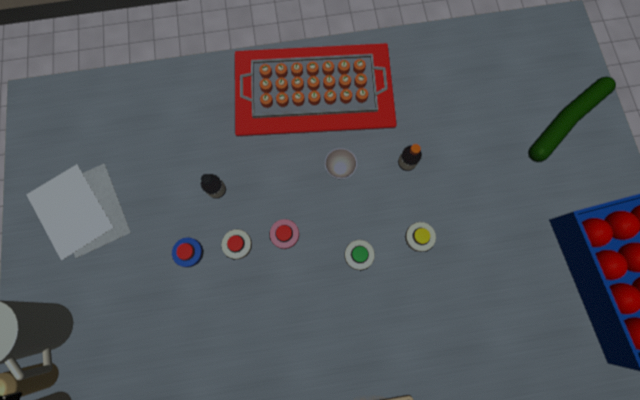

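View pics/side0.png

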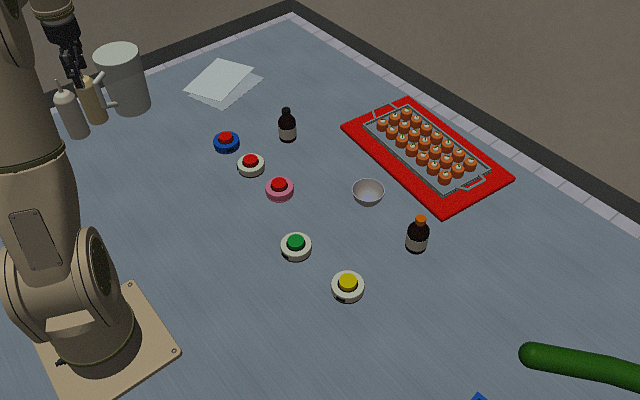

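The red-capped timer with the white body is the middle of three, at top (237,245) and side (250,163). Its neighbours have blue and pink bodies. Green is at top (360,254) and yellow at (421,237). Next I'll refine the cap centres.

```bash
cat > h.py <<'E'
from workcell import manip, camera, outline_of
import cv2,numpy as np
from scipy.spatial.transform import Rotation as Ro
def ray(p,u,v):
    f=200/np.tan(np.radians(p['vertical_fov']/2)); d=np.array([u-p['cx'],v-p['cy']])/f
    if p.get('name')=='wrist':
        th=np.hypot(*d); c=np.array([*(d/th*np.sin(th)),np.cos(th)]) if th>1e-9 else np.array([0,0,1.])
    else: c=np.array([*d,1.])
    return p['R'].T@c
def at_z(p,u,v,z):
    w=ray(p,u,v); o=-p['R'].T@p['t']; return o+w*(z-o[2])/w[2]
def cap(p,colour,guess,z=.039,tol=.05):
    """centre of each coloured blob near guess, on the plane z"""
    i=p['img'].astype(int); r,g,b=i[...,0],i[...,1],i[...,2]
    m=(r>2*g)&(r>2*b)&(r>40) if colour=='red' else (g>1.6*r)&(g>1.5*b)&(g>35)
    n,_,st,ce=cv2.connectedComponentsWithStats(m.astype(np.uint8))
    out=[]
    for k in range(1,n):
        if st[k,4]<25: continue
        X=at_z(p,*ce[k],z)
        if np.hypot(*(X-guess)[:2])<tol: out.append((X.round(4),st[k,2:].tolist(),ce[k].round(1).tolist()))
    return out
def delta(target):
    o=manip.get_obs(); return Ro.from_quat(o['ee_rot']).inv().apply(np.array(target)-o['position'])/.15
E
python3 - <<'E'
from h import *
for n in ['top','side']:
    p=camera(n)
    print(n,cap(p,'red',[.52,.24,0]),cap(p,'green',[.45,-.055,0]))
print(delta([.519,.242,.16]), manip.get_obs()['clock'])
E
```

```text
top [(array([0.5248, 0.2466, 0.039 ]), [16, 16, 198], [235.1, 243.1])] [(array([ 0.4513, -0.05  ,  0.039 ]), [16, 16, 199], [359.5, 253.8])]
side [(array([0.5234, 0.2429, 0.039 ]), [15, 13, 157], [249.9, 160.0])] [(array([ 0.4492, -0.055 ,  0.039 ]), [17, 16, 220], [295.2, 241.6])]
[-2.47027775 -1.25621598  0.62219677] 0.8
```

>>> carry_out([
  [-0.2, -0.1, 0, 0, -1],
  [-0.5, -0.25, 0, 0, -1],
  [-0.8, -0.4, 0, 0, -1],
  [-1, -0.5, 0, 0, -1],
  [-1, -0.5, 0, 0, -1],
], force=20)

```text
clock: 1.42
position: [0.3684, 0.4347, 0.2537]
ee_rot: [0.216, 0.976, 0.0, 0.001]
ft_force: [0.3, -0.3, 0.3]
grip_width: 0.003
grasp_force: 0.0
```

>>> carry_out([
  [-0.2, -0.1, 0, 0, -1],
  [-0.5, -0.25, 0.05, 0, -1],
  [-0.8, -0.4, 0.15, 0, -1],
  [-1, -0.5, 0.25, 0, -1],
  [-1, -0.5, 0.3, 0, -1],
  [-1, -0.5, 0.3, 0, -1],
])

```text
clock: 2.17
position: [0.4699, 0.3076, 0.2078]
ee_rot: [0.213, 0.977, -0.0, -0.001]
ft_force: [-0.3, 0.3, 1.2]
grip_width: -0.002
grasp_force: 0.0
```

```bash
python3 - <<'E'
from h import *
o=manip.get_obs();print(o['clock'],o['position'],o['ee_rot'],o['grip_width'])
p=camera('wrist');p['name']='wrist';cv2.imwrite('pics/w1.png',p['img'][:,:,::-1])
print(cap(p,'red',[.52,.24,0],tol=.2))
print(delta([.524,.245,.13]))
E
```

```text
2.175 [0.4698712  0.30763194 0.20781669] [ 2.12954989e-01  9.77061817e-01 -9.60368278e-05 -6.08331856e-04] -0.0022120218388697013
[(array([0.5212, 0.3714, 0.039 ]), [38, 38, 1165], [391.6, 204.6]), (array([0.5194, 0.2505, 0.039 ]), [37, 37, 923], [283.3, 248.2]), (array([0.5287, 0.1326, 0.039 ]), [33, 32, 792], [199.5, 288.5])]
[-0.50277464 -0.23258315  0.52202147]
```

View pics/w1.png

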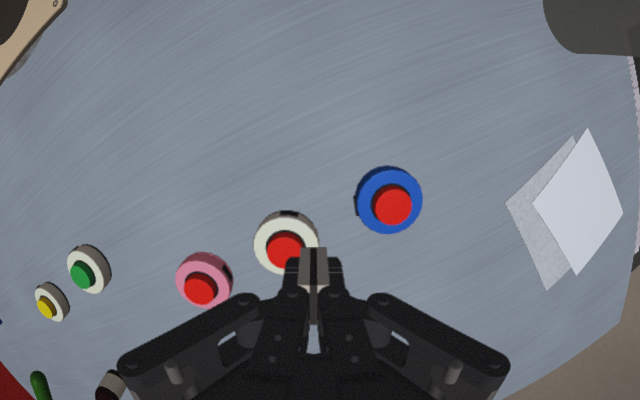

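The wrist picture shows the white-bodied red timer at (284,248), partly behind the fingertips. Blue is at (392,205) and pink at (200,288). All three cameras agree on about (0.523, 0.246), so I'll move above it.

>>> carry_out([
  [-0.2, -0.1, 0, 0, -1],
  [-0.4, -0.18, 0.2, 0, -1],
  [-0.5, -0.23, 0.5, 0, -1],
  [-0.5, -0.23, 0.7, 0, -1],
  [-0.5, -0.23, 0.7, 0, -1],
])

```text
clock: 2.85
position: [0.523, 0.2446, 0.1018]
ee_rot: [0.213, 0.977, -0.001, -0.001]
ft_force: [-0.2, -0.4, -0.3]
grip_width: -0.0
grasp_force: 0.0
```

```bash
python3 - <<'E'
from h import *
o=manip.get_obs();print(o['clock'],o['position'],o['ft_force'])
p=camera('wrist');p['name']='wrist';w=p['img'].copy()
s=camera('side');a=cv2.resize(s['img'][100:230,180:340],None,fx=2.5,fy=2.5)
b=np.zeros((400,800,3),np.uint8);b[:325,:400]=a;b[:,400:]=w[:,120:520];cv2.imwrite('pics/w2.png',b[:,:,::-1])
print(cap(p,'red',[.52,.24,0],tol=.08),delta([.523,.246,.061]))
E
```

```text
2.85 [0.52302431 0.24457693 0.10179897] [-0.15286853 -0.44897558 -0.28778922]
[(array([0.5211, 0.2504, 0.039 ]), [61, 60, 2615], [320.4, 225.4])] [ 0.01320778 -0.00095509  0.29151883]
```

View pics/w2.png

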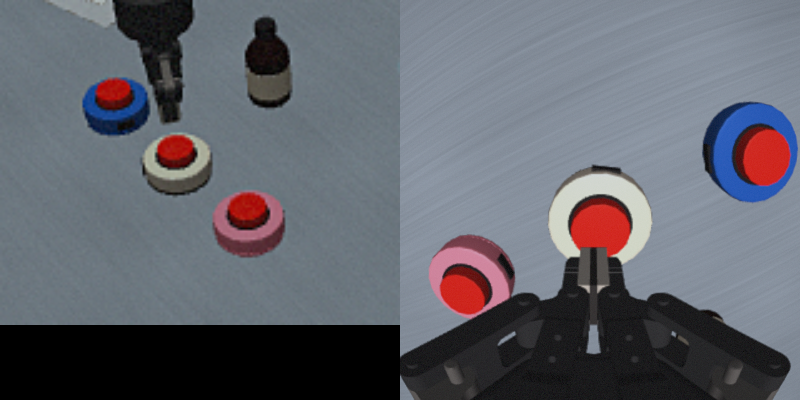

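The fingertips are over the red cap, with the white body centred under the hand. I'll lower gently.

>>> carry_out([
  [0, 0.0, 0.08, 0, -1],
  [0, 0, 0.16, 0, -1],
  [0, 0, 0.22, 0, -1],
  [0, 0, 0.25, 0, -1],
  [0, 0, 0.265, 0, -1],
  [0, 0, 0.275, 0, -1],
  [0, 0, 0.285, 0, -1],
  [0, 0, 0.295, 0, -1],
  [0, 0, 0.3, 0, -1],
  [0, 0, 0.3, 0, -1],
])

```text
clock: 4.2
position: [0.5249, 0.2438, 0.0584]
ee_rot: [0.214, 0.977, 0.0, 0.0]
ft_force: [1.1, 0.3, 1.5]
grip_width: 0.003
grasp_force: 1.0
```

>>> carry_out([
  [0, 0, 0.008, 0, -1],
  [0, 0, 0.016, 0, -1],
  [0, 0, 0.02, 0, -1],
  [0, 0, 0.02, 0, -1],
])

```text
clock: 4.7
position: [0.5248, 0.2438, 0.0553]
ee_rot: [0.214, 0.977, 0.0, 0.0]
ft_force: [1.2, 0.3, 2.0]
grip_width: 0.003
grasp_force: 0.8
```

>>> carry_out([
  [0, 0, 0.006, 0, -1],
  [0, 0, 0.012, 0, -1],
  [0, 0, 0.018, 0, -1],
  [0, 0, 0.018, 0, -1],
])

```text
clock: 5.2
position: [0.5248, 0.2438, 0.0531]
ee_rot: [0.214, 0.977, 0.0, 0.0]
ft_force: [-0.5, -0.1, 7.6]
grip_width: 0.001
grasp_force: 4.0
```

>>> carry_out([
  [0, 0, 0.004, 0, -1],
  [0, 0, 0.007, 0, -1],
  [0, 0, 0.007, 0, -1],
])

```text
clock: 5.58
position: [0.5249, 0.2438, 0.053]
ee_rot: [0.214, 0.977, 0.0, 0.0]
ft_force: [-5.4, -2.5, 18.6]
grip_width: 0.0
grasp_force: 9.2
```

The cap is on its stop at z = 0.053. I'll lift and move over to green.

>>> carry_out([
  [0, 0, -0.1, 0, -1],
  [0, 0, -0.35, 0, -1],
  [0, 0, -0.65, 0, -1],
  [-0.05, -0.3, -0.7, 0, -1],
  [-0.12, -0.65, -0.7, 0, -1],
  [-0.19, -1, -0.7, 0, -1],
  [-0.19, -1, -0.7, 0, -1],
])

```text
clock: 6.45
position: [0.4871, 0.0912, 0.1568]
ee_rot: [0.217, 0.976, -0.0, -0.0]
ft_force: [-0.4, 1.6, -0.5]
grip_width: -0.002
grasp_force: 0.0
```

>>> carry_out([
  [-0.04, -0.2, 0, 0, -1],
  [-0.11, -0.6, 0, 0, -1],
  [-0.17, -0.9, 0.1, 0, -1],
  [-0.18, -1, 0.25, 0, -1],
  [-0.18, -1, 0.35, 0, -1],
  [-0.18, -1, 0.35, 0, -1],
])

```text
clock: 7.2
position: [0.4495, -0.0508, 0.1033]
ee_rot: [0.213, 0.977, -0.0, -0.001]
ft_force: [0.0, -0.2, 0.2]
grip_width: -0.0
grasp_force: 0.0
```

```bash
python3 - <<'E'
from h import *
o=manip.get_obs();print(o['clock'],o['position'],o['ft_force'])
p=camera('wrist');p['name']='wrist';w=p['img'].copy()
t=camera('top');s=camera('side');a=cv2.resize(s['img'][130:290,200:360],None,fx=2.5,fy=2.5)
b=np.zeros((400,800,3),np.uint8);b[:,:400]=a;b[:,400:]=w[:,120:520];cv2.imwrite('pics/w3.png',b[:,:,::-1])
print(cap(p,'green',[.45,-.05,0],tol=.08),cap(s,'green',[.45,-.05,0]),delta([.45,-.0525,.061]))
for q in(s,t):print('red',cap(q,'red',[.52,.245,0],z=.031))
E
```

```text
7.2 [ 0.44953582 -0.05083663  0.10327049] [ 0.02602993 -0.17838695  0.21479608]
[(array([ 0.4464, -0.0491,  0.039 ]), [60, 55, 2506], [313.7, 225.3])] [(array([ 0.4492, -0.0551,  0.039 ]), [17, 16, 221], [295.3, 241.6])] [-0.00037806 -0.01038155  0.29087566]
red [(array([0.5255, 0.2465, 0.031 ]), [15, 11, 128], [250.1, 161.1])]
red [(array([0.5255, 0.2478, 0.031 ]), [16, 16, 200], [235.3, 243.3])]
```

View pics/w3.png

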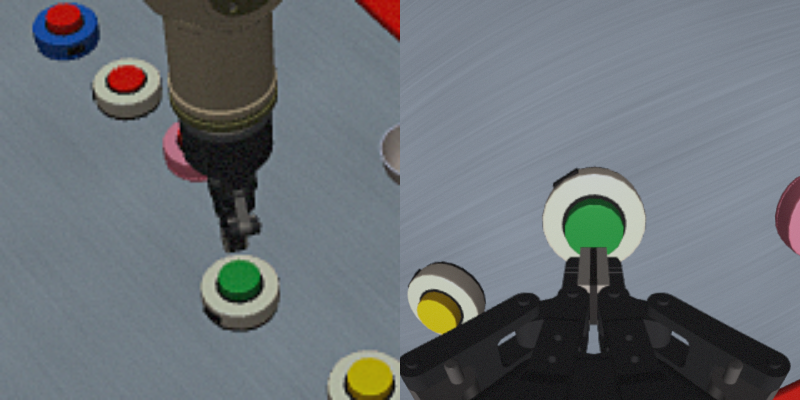

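The red cap is visibly down at (127,80) and the timer hasn't moved. The hand is over the green cap, and yellow is well clear at lower left. Pressing green now.

>>> carry_out([
  [0, -0.01, 0.08, 0, -1],
  [0, -0.01, 0.16, 0, -1],
  [0, -0.01, 0.22, 0, -1],
  [0, -0.01, 0.255, 0, -1],
  [0, -0.01, 0.275, 0, -1],
  [0, -0.01, 0.285, 0, -1],
  [0, -0.01, 0.295, 0, -1],
  [0, -0.01, 0.305, 0, -1],
  [0, -0.01, 0.315, 0, -1],
  [0, -0.01, 0.325, 0, -1],
  [0, -0.01, 0.325, 0, -1],
])

```text
clock: 8.72
position: [0.4492, -0.0534, 0.0552]
ee_rot: [0.214, 0.977, 0.0, 0.0]
ft_force: [-0.5, -0.2, 0.3]
grip_width: 0.001
grasp_force: 0.0
```

>>> carry_out([
  [0, 0, 0.006, 0, -1],
  [0, 0, 0.012, 0, -1],
  [0, 0, 0.017, 0, -1],
  [0, 0, 0.017, 0, -1],
])

```text
clock: 9.22
position: [0.4493, -0.0534, 0.053]
ee_rot: [0.214, 0.977, 0.0, -0.0]
ft_force: [-2.0, -0.2, 8.6]
grip_width: 0.0
grasp_force: 4.3
```

>>> carry_out([
  [0, 0, 0.004, 0, -1],
  [0, 0, 0.006, 0, -1],
  [0, 0, 0.006, 0, -1],
])

```text
clock: 9.6
position: [0.4494, -0.0534, 0.0529]
ee_rot: [0.214, 0.977, 0.0, -0.0]
ft_force: [-9.3, 1.0, 23.8]
grip_width: -0.004
grasp_force: 11.3
```

>>> carry_out([
  [0, 0, -0.1, 0, -1],
  [0, 0, -0.4, 0, -1],
  [0, 0, -0.7, 0, -1],
  [0, 0, -1, 0, -1],
  [0, 0, -1, 0, -1],
  [0, 0, -1, 0, -1],
])

```text
clock: 10.35
position: [0.4489, -0.0534, 0.2015]
ee_rot: [0.214, 0.977, 0.0, -0.0]
ft_force: [-1.3, -0.7, 0.1]
grip_width: -0.002
grasp_force: 0.0
```

```bash
python3 - <<'E'
from h import *
o=manip.get_obs();print(o['clock'],o['position'],o['ft_force'])
p=camera('wrist');t=camera('top');s=camera('side');a=cv2.resize(s['img'][130:290,200:360],None,fx=2.5,fy=2.5)
b=np.zeros((400,800,3),np.uint8);b[:,:400]=a;b[:,400:]=p['img'][:,120:520];cv2.imwrite('pics/w4.png',b[:,:,::-1])
for q in(s,t):print(cap(q,'red',[.52,.245,0],z=.031),cap(q,'green',[.45,-.05,0],z=.031))
E
```

```text
10.35 [ 0.448949   -0.05341428  0.20151471] [-1.29081584 -0.74948366  0.13158984]
[(array([0.5255, 0.2467, 0.031 ]), [15, 11, 127], [250.0, 161.1])] [(array([ 0.451 , -0.0524,  0.031 ]), [17, 14, 186], [295.3, 242.6])]
[(array([0.5255, 0.2478, 0.031 ]), [16, 16, 200], [235.3, 243.3])] [(array([ 0.4492, -0.0455,  0.031 ]), [13, 14, 130], [357.5, 255.3])]
```

View pics/w4.png

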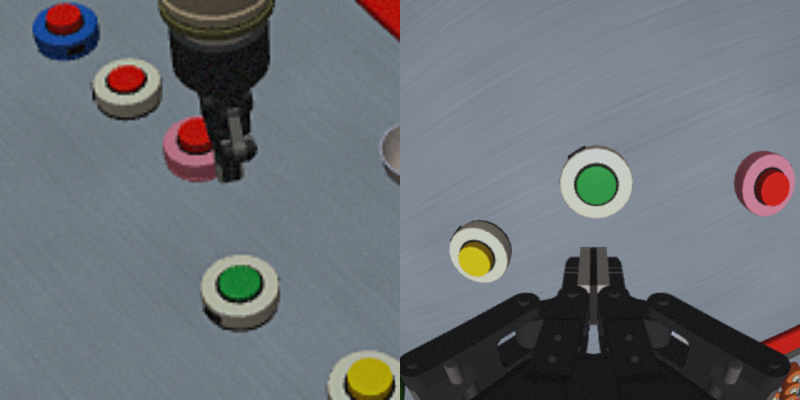

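The red cap at (127,80) and the green cap at (240,282) are both down. Both timers are in place, yellow is untouched, and the hand is clear at z = 0.20.

```bash
python3 -c "
from workcell import ticket
print(ticket.hand_in())"
```

```text
the job is handed in; nothing more can be done
None
```

I pressed the red timer's cap and then the green timer's cap down onto their stops; both timers stayed in place, the hand ended clear, and the job is handed in (it returned no verdict).

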